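Register a carton against a flip stop

ROBOT

A 6-joint arm with a two-finger parallel gripper is mounted at the origin on the work surface. World frame = base frame: x ahead of the robot, y to its left, z up, the work surface at z = 0. Lengths are in m, angles in rad, forces in N, time in s.
With the tool pointing down it reaches from about 0.35 to 0.725 m from the base axis. Payload 6 kg.
Tool frame: the origin (TCP) lies at the very end of the fingers, on their centre line; the grasp point (between the pads) lies 19 mm behind it; x points along the fingers, y is the direction in which the jaws open and shut, and the axes are right-handed (so a half turn about x gives the same grasp; the last joint's range is limited). The gripper opens to 85 mm and grips with 20 to 120 N. Pads are 22 mm wide; open, the fingers measure 114 mm over their backs; the gripper's body (76 mm by 85 mm) begins 54 mm behind the grasp point. The pads swing forward as they close: fully open they stand 13 mm farther back than shut.
Start: joints at [-0.934, 0.04, 0.085, 0, -1.615, -0.334], TCP at [0.179, -0.573, 0.231] pointing down, gripper open.
Joint ranges: [-2.56, 2.56], [-1.29, 2.01], [-1.08, 1.49], [-3.29, 1.98], [-2.81, -0.18], [-2.99, 2.99]. Speed limits (rad/s): [2.57, 2.57, 3.01, 3.14, 3.14, 3.14].

INTERFACE

Orientations are given as a 3x3 rotation matrix whose columns are the frame's x, y, z axes.
In Python, from workcell import manip gives the robot as it stands. The module is installed in compiled form; this text tells all that it offers.
- The arm moves only by the tool play_rows, never from a script. Its argument "rows" is a list of rows, each a list of 5 numbers: the opening in per cent of the stroke, from 0 (shut) to 100 (fully open), then the shift along the tool's x, y, z in cm, then the turn about the tool's x in rad. In form: [[fingers, tx, ty, tz, turn], ...]. A call has exactly 8 rows; each row shifts and turns the pose as measured when the row begins, along the tool's axes as they then stand; what a row does not reach is not made up. A row lasts 1/8 s, in which the tool goes at most 62.5 mm and 10.7 degrees, less where a joint would pass 70% of its speed; a pose out of reach is approached as far as the arm can. A call is refused whole if a number of a shift passes 6.25 or a number of a turn 0.188, either way. A call with a gripper value outside its range is refused whole. The fingers move at their own pace and stop on an object; the grip force is fixed at half the most. Time passes only in rows, so rows that do not move let the fingers close, or fill a call up. It gives the time, the measured TCP pose, the force and the opening at its end, in the units of the state.
- manip.get_state(): the state, without advancing time (a new reading comes with each control period).
- manip.snapshot(name): name is "side" or "top"; returns (picture, depth): 384x512x3 uint8, blue, green, red; 384x512 float32, m along the optical axis (not along the pixel's ray), 0 where there is no reading.
- manip.get_calibration(name): a dict with "K" (3x3 intrinsics, pixels), "view" (4x4, takes a point from world to camera coordinates). Camera axes: x right, y down, z forward; pixel columns grow to the right and rows downward; lengths in m; the calibration is good to about 2 mm. A picture is of the moment at which its call begins. get_calibration takes no time and is no camera call.
- manip.close_job(): hands the job in, once; it reports no verdict.
Trained networks look in the newest picture that a camera, given by its name, has taken for a name from the list of things; names that differ only in an ending like _2 or _b are one class to them, and where a whole thing is asked for, a point or a joint stands for the part that bears it (a point fixed in the world has none). Each returns a list of dicts, best first, with "score" (0 to 1); they miss things now and then, are a little off and sometimes report something else, mostly with a low value. They report only what shows in the picture. A call takes as long as a camera call. They do not tell look-alikes from the thing itself.
- manip.find_in(camera, target): "extent" ([left, top, right, bottom] in pixels, round what is visible of it).
- manip.landmark_of(camera, target): "pixel" ([column, row] in pixels: a listed point, or the origin of a listed thing).
The state is a dict: "t": time; "joint_positions": joint angles; "joint_velocities": joint speeds; "joint_torque": joint torques, N m; "tcp_pos": TCP position; "eef_rot": TCP orientation; "ft_force": force on the tool from outside, world axes, zero at the start; "wrist_torque": the same for the moment, N m; "finger_gap": finger opening in m.
Only numpy, scipy, OpenCV 4.12 (cv2) and the standard library are available. Lean on these libraries where they do the work, as an engineer would, in place of code of your own. Each camera call takes 0.05 s, during which the arm holds its last target.

TASK

On the packing bench, flip the yellow stop flag all the way down across the lane of the squaring jig, then push the carton along the fence against the flag's sprung rubber nose and lean on it with a steady 10 N or so for about a second; the carton is crushable, so never push it into the stop with more than about 20 N. Let go and leave the carton lying flat and flush along the fence, still touching the nose, with the flag down and the things around the jig undisturbed.

Things in the scene. Friction and masses are not known exactly. Their poses are not given: they have to be found in the camera images.
- jig: Squaring jig fixed to the table. Plywood board 220 (x) x 440 (y) x 12 mm; origin at table level, board from x -110 to 110, y -240 to 200 mm, top at z 12 mm. Aluminium fence along the whole y length, 30 mm thick: working face at x = 50 mm looking to -x, top at z 52 mm. The carton's lane lies in front of the fence; it is pushed towards +y. Place and yaw of the jig vary.
- flag: Yellow stop flag hinged on the fence; origin on its hinge axis, at jig (65, 130, 68) mm. The arm points along its own -x: 10 mm thick (z -5 to 5), 24 mm wide, reaching 102 mm. Body level, axes as the jig's = fully down on its end stop over the lane. It starts turned up about +y by 1.65 to 1.9 rad (leaning back). Stiff friction hinge (0.16 N m) stays where left: push it all the way down.
- flag_hinge (a point): Middle of the hinge axis, on the jig, axes as the jig's (does not turn with the flag). Two grey hinge cheeks beside it, 14 to 24 mm either way along y, rise to z 78 mm over the table.
- flag_tab (a point): Centre of the outer face of the red finger tab at the free end of the flag (tab 34 mm along the arm, 36 mm along y, 10 mm thick), 85 mm from the hinge axis. The outer face looks up when the flag is down, and away from the lane (jig +x) when it is upright.
- stop_head (a point): Dark steel block 32 x 30 (y) x 36 mm under the flag's arm; point at its centre, at jig (5, 130, 45) mm with the flag down. From its -y face a brass nose with a sprung black rubber pad (24 mm dia) points to -y at this height. The nose is screwed out by an unreported, varying amount: pad face 29 to 53 mm from this point. Pad spring: 3.2 N per mm from zero, bottoms after 6 mm.
- carton: Loose closed brown cardboard carton with black side panels, 90 (x) x 130 (y) x 60 mm high, 0.18 to 0.32 kg; origin at the centre of its underside, its y along its length. It starts flat on the board, at the -y end of the lane, up to about 0.2 rad askew and 15 to 30 mm short of the fence. Sliding it takes roughly 1 to 3 N.
- tape_roll: Roll of amber packing tape lying flat on the table, 96 mm dia, 45 mm high, origin at the centre of its underside. Leave alone.
- white_box: Small white box with a green band lying on the table, 70 x 100 x 35 mm, origin at the centre of its underside. Leave alone.
- tin: Blue tin standing on the table, 60 mm dia, 70 mm high, origin at the centre of its underside. Leave alone.
Mind the look-alikes: they are no part of the job. Leave any purple look-alike of the carton alone.

How it is judged:
By the outcome, as a careful person would: the job done as asked, in the order asked, and still so for the second after the job is handed in, with the robot touching nothing.
It also fails if it takes over 67 s, if anything falls off the work surface, if the arm or the gripper's body presses on something with over 40 N, if the wrist force passes 120 N, or if a joint passes its speed limit or range.

## Working session

There is one attempt and no reset: what is moved stays moved. The work goes in short steps, Python scripts to look and compute and a tool call to move; the robot and the scene stay as the last step left them, time stands still between calls to the robot, and variables do not carry over. Pictures are saved under pics/ and viewed, and the job is handed in when it is done.

Besides the shell and the picture viewer there is one more tool, called after "Call:" by a JSON object that holds its "op" and its "data". play_rows: Moves the arm, as the interface text tells. Its arguments: {"type":"object","properties":{"rows":{"type":"array"}},"required":["rows"]}

```bash
mkdir -p pics; python3 - <<'E'
from workcell import manip
import cv2, numpy as np
s=manip.get_state(); print(s)
for n in ("top","side"):
    im,d=manip.snapshot(n); cv2.imwrite(f"pics/{n}0.png",im); np.save(f"pics/{n}0.npy",d)
    c=manip.get_calibration(n); print(n,c)
    for t in ("carton","jig","flag","flag_hinge","flag_tab","stop_head"):
        print(t,manip.landmark_of(n,t)[:3])
print(manip.get_state()["t"])
E
```

```text
{'t': 0.0, 'joint_positions': array([-9.34289867e-01,  4.08281825e-02,  8.38035443e-02, -4.70362669e-04,
       -1.61552854e+00, -3.33722775e-01]), 'joint_velocities': array([-0.00107437, -0.0007924 , -0.00019081,  0.00066288,  0.0016303 ,
       -0.00133345]), 'joint_torque': array([ 1.11977141e-05, -3.68202996e+01,  3.47422743e+01,  6.93245530e+00,
       -5.37021944e-03, -3.58416162e-05]), 'tcp_pos': array([ 0.17889632, -0.57235411,  0.2302643 ]), 'eef_rot': array([[-6.66379433e-04, -2.98197492e-01,  9.54503961e-01],
       [ 1.69212112e-03,  9.54502470e-01,  2.98198208e-01],
       [-9.99998346e-01,  1.81384946e-03, -1.31474542e-04]]), 'ft_force': array([-0.27861713, -0.57295049, -0.23454042]), 'wrist_torque': array([0.00189398, 0.05728596, 0.01706181]), 'finger_gap': 0.08570951318929206}
top {'K': array([[405.48752049,   0.        , 253.18489035],
       [  0.        , 405.48752049, 191.01903762],
       [  0.        ,   0.        ,   1.        ]]), 'view': array([[-0.0178576 , -0.99956732, -0.02337251,  0.06863361],
       [-0.99427972,  0.02021543, -0.10487698,  0.5213062 ],
 
[... 706 characters left out ...]
        ]]), 'view': array([[-0.79705935, -0.60374499, -0.01372477,  0.43993714],
       [-0.33180754,  0.45681245, -0.82536425,  0.21479283],
       [ 0.50457918, -0.65331031, -0.56443378,  0.95498008],
       [ 0.        ,  0.        ,  0.        ,  1.        ]])}
carton [{'pixel': [244.4, 305.7], 'score': 0.91}, {'pixel': [395.6, 195.5], 'score': 0.88}, {'pixel': [277.5, 169.7], 'score': 0.67}]
jig [{'pixel': [255.2, 199.2], 'score': 0.69}, {'pixel': [212.8, 195.7], 'score': 0.21}]
flag [{'pixel': [211.8, 198.2], 'score': 0.97}]
flag_hinge [{'pixel': [211.5, 199.5], 'score': 0.82}]
flag_tab [{'pixel': [201.4, 170.8], 'score': 0.59}]
stop_head [{'pixel': [213.2, 176.7], 'score': 0.86}]
0.7
```

View pics/top0.png

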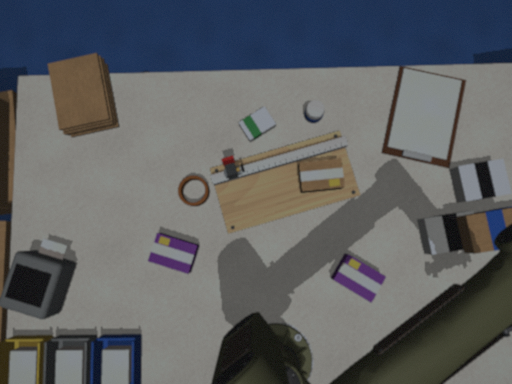

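View pics/side0.png

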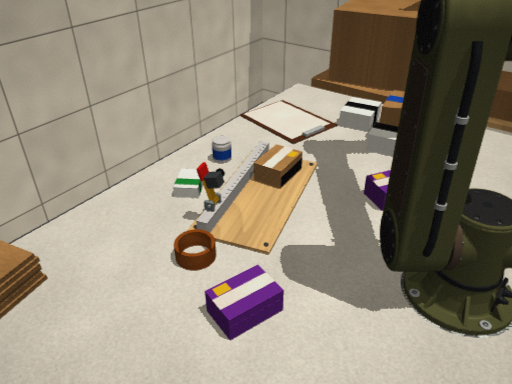

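The top view shows the jig with the fence running from (347,142) to (213,178). The flag is upright at (230,165), the brown carton is at (321,174) and the purple look-alikes are at (174,252) and (358,277). Next I'll fit the jig and carton from depth.

```bash
cat > h.py <<'E'
import numpy as np, cv2
from workcell import manip
def cloud(name,d):
    c=manip.get_calibration(name);K=c["K"];V=c["view"]
    v,u=np.mgrid[:d.shape[0],:d.shape[1]]
    P=np.stack([(u-K[0,2])/K[0,0]*d,(v-K[1,2])/K[1,1]*d,d],-1)
    W=(P-V[:3,3])@V[:3,:3]
    W[d<=0]=np.nan
    return W
def px(name,p):
    c=manip.get_calibration(name);q=c["view"][:3,:3]@p+c["view"][:3,3];q=c["K"]@q
    return q[:2]/q[2]
E
python3 - <<'E'
from h import *
for n in ("top","side"):
    d=np.load(f"pics/{n}0.npy");im=cv2.imread(f"pics/{n}0.png");W=cloud(n,d)
    z=W[...,2]
    reg=(W[...,0]>.35)&(W[...,0]<.75)&(W[...,1]>-.35)&(W[...,1]<.3)
    print(n,"table z",np.nanmedian(z[reg&(z<.006)]),np.histogram(z[reg],bins=np.arange(-.01,.2,.005)))
    hsv=cv2.cvtColor(im,cv2.COLOR_BGR2HSV)
    # fence: z ~.052, low saturation
    f=reg&(abs(z-.052)<.005)&(hsv[...,1]<60)
    f=cv2.morphologyEx(f.astype(np.uint8),cv2.MORPH_OPEN,np.ones((2,2),np.uint8))
    k,l,st,_=cv2.connectedComponentsWithStats(f)
    i=1+np.argmax(st[1:,4]); P=W[l==i]
    print("fence",st[i],P.mean(0)); r=cv2.minAreaRect((P[:,:2]*1000).astype(np.float32)); print(r)
    # direction
    for lo,hi in((.062,.085),):
        m=reg&(z>lo)&(z<hi)&(W[...,1]<0)&(W[...,1]>-.3)&(hsv[...,1]>0)
        k,l,st,_=cv2.connectedComponentsWithStats(m.astype(np.uint8))
        for i in range(1,k):
            if st[i,4]>100:
                P=W[l==i];print("blob",st[i],P.mean(0),cv2.minAreaRect((P[:,:2]*1000).astype(np.float32)))
    b=reg&(abs(z-.012)<.004)
    k,l,st,_=cv2.connectedComponentsWithStats(b.astype(np.uint8));i=1+np.argmax(st[1:,4]);P=W[l==i]
    print("board",cv2.minAreaRect((P[:,:2]*1000).astype(np.float32)),np.median(P[:,2]))
E
```

```text
top table z -0.00016594240084247911 (array([ 482, 6991, 6461, 2028, 3993,  787,   76,   88,  308,  286,  202,
        443,  806,  209,   80,  313,  834,  155,    4,    0,    0,    0,
          0,    0,    0,    1,    3,    7,   15,   26,   67,   75,   38,
          7,   26,   26,    1,    0,    0,    0,    0]), array([-0.01 , -0.005,  0.   ,  0.005,  0.01 ,  0.015,  0.02 ,  0.025,
        0.03 ,  0.035,  0.04 ,  0.045,  0.05 ,  0.055,  0.06 ,  0.065,
        0.07 ,  0.075,  0.08 ,  0.085,  0.09 ,  0.095,  0.1  ,  0.105,
        0.11 ,  0.115,  0.12 ,  0.125,  0.13 ,  0.135,  0.14 ,  0.145,
        0.15 ,  0.155,  0.16 ,  0.165,  0.17 ,  0.175,  0.18 ,  0.185,
        0.19 ,  0.195]))
fence [242 138 107  39 968] [nan nan nan]
((627.5670166015625, -78.68782043457031), (26.66626739501953, 359.50067138671875), 15.24491024017334)
blob [ 299  159   46   33 1261] [ 0.56329663 -0.15206137  0.0718363 ] ((564.0438842773438, -152.52932739257812), (90.90110778808594, 130.7684783935547), 4.4537458419799805)
board ((524.6016235351562, -49.070526123046875), (161.11776733398438, 440.0592346191406), 
[... 467 characters left out ...]
5 ,  0.055,  0.06 ,  0.065,
        0.07 ,  0.075,  0.08 ,  0.085,  0.09 ,  0.095,  0.1  ,  0.105,
        0.11 ,  0.115,  0.12 ,  0.125,  0.13 ,  0.135,  0.14 ,  0.145,
        0.15 ,  0.155,  0.16 ,  0.165,  0.17 ,  0.175,  0.18 ,  0.185,
        0.19 ,  0.195]))
fence [198 142  73  84 915] [nan nan nan]
((619.50927734375, -62.3267822265625), (27.89820671081543, 522.0556640625), 15.398979187011719)
blob [254 145  49  30 837] [ 0.55703652 -0.14374591  0.07136042] ((561.8737182617188, -151.83609008789062), (93.28873443603516, 136.0236358642578), 4.529537200927734)
board ((522.1065673828125, -47.13557434082031), (162.68698120117188, 443.0228271484375), 15.112241744995117) 0.012155126387301889
```

```bash
cat >> h.py <<'E'
YAW=np.radians(15.2); O=np.array([.547,-.021])
RJ=np.array([[np.cos(YAW),-np.sin(YAW)],[np.sin(YAW),np.cos(YAW)]])
def tojig(W): 
    W=np.asarray(W,float);r=W.copy(); r[...,:2]=(W[...,:2]-O)@RJ; return r
def toworld(J):
    J=np.asarray(J,float);r=J.copy(); r[...,:2]=J[...,:2]@RJ.T+O; return r
E
python3 - <<'E'
from h import *
np.set_printoptions(precision=4,suppress=True)
for n in ("top","side"):
    d=np.load(f"pics/{n}0.npy");im=cv2.imread(f"pics/{n}0.png");W=cloud(n,d)
    J=tojig(W); hsv=cv2.cvtColor(im,cv2.COLOR_BGR2HSV)
    m=(J[...,2]>.08)&(J[...,2]<.2)&(abs(J[...,1]-.13)<.06)&(abs(J[...,0]-.06)<.08)
    red=m&((hsv[...,0]<8)|(hsv[...,0]>170))&(hsv[...,1]>120)
    P=J[red];print(n,"red",len(P),P.mean(0),P.min(0),P.max(0))
    P=J[m];print("all",len(P),P.mean(0),P.min(0),P.max(0))
    # jig check: fence front edge
    f=(abs(J[...,2]-.052)<.004)&(hsv[...,1]<60)&(J[...,0]>.03)&(J[...,0]<.1)&(J[...,1]<.19)&(J[...,1]>-.23)
    P=J[f];
    for y in(-.2,-.1,0,.08):
        q=P[abs(P[:,1]-y)<.02]; print(y,len(q),np.percentile(q[:,0],[3,50,97]),np.median(q[:,2]))
    for x in (-.105,-.08):
        b=(abs(J[...,2]-.012)<.004)&(abs(J[...,0]-x)<.01);q=J[b];print("board y",np.percentile(q[:,1],[1,99]))
    b=(abs(J[...,2]-.012)<.004)&(J[...,1]>-.05)&(J[...,1]<.1);print("board x",np.percentile(J[b][:,0],[2,98]))
    for t in ("flag_hinge","flag_tab"):
        p={"flag_hinge":[.065,.13,.068]}.get(t)
        if p: print(t,px(n,toworld(p)))
E
```

```text
top red 75 [0.0887 0.1289 0.1599] [0.0818 0.113  0.1434] [0.0976 0.1448 0.1709]
all 296 [0.0674 0.1246 0.147 ] [0.039  0.0917 0.0803] [0.0976 0.1482 0.1709]
-0.2 107 [0.0507 0.0653 0.0787] 0.0520926197853015
-0.1 111 [0.0506 0.065  0.0793] 0.051915589195105076
0 111 [0.0509 0.0656 0.0794] 0.052491959161188866
0.08 90 [0.0513 0.0634 0.0793] 0.05212730775229375
board y [-0.2392  0.3172]
board y [-0.5096  0.2831]
board x [-0.569   0.1075]
flag_hinge [232.193 172.935]
side red 136 [0.0857 0.1354 0.1551] [0.0778 0.113  0.1358] [0.0955 0.1496 0.1686]
all 564 [0.0655 0.1342 0.1349] [0.0368 0.0923 0.0802] [0.0955 0.1496 0.1686]
-0.2 63 [0.049  0.0627 0.0778] 0.051679511610761925
-0.1 69 [0.0486 0.0625 0.0773] 0.05236805263865383
0 93 [0.049  0.0624 0.0778] 0.05195142142065111
0.08 74 [0.0489 0.0585 0.0764] 0.051975181340518414
board y [-0.2382  0.4425]
board y [-0.5313  0.424 ]
board x [-0.109   0.1816]
flag_hinge [213.1876 200.5004]
```

Call:
{"op": "play_rows", "data": {"rows": [[0,0,3.9,4.7,0.036],[0,0,3.9,4.7,0],[0,0,3.9,4.7,0],[0,0,3.9,4.7,0],[0,0,3.9,4.7,0],[0,0,3.9,4.7,0],[0,0,3.9,4.7,0],[0,0,3.9,4.7,0]]}}

```text
t: 1.7
tcp_pos: [0.463, -0.1644, 0.2314]
eef_rot: [[0.003, -0.255, 0.967], [0.001, 0.967, 0.255], [-1.0, 0.0, 0.003]]
ft_force: [1.0, -0.9, 0.1]
finger_gap: 0.0002
```

```bash
cat >> h.py <<'E'
np.set_printoptions(precision=4,suppress=True)
def st():
    s=manip.get_state();R=s["eef_rot"]
    f=s["ft_force"].copy();f[:2]=f[:2]@RJ
    print("t",round(s["t"],2),"tcp jig",tojig(s["tcp_pos"]),"w",s["tcp_pos"],"yaw of y rel jig deg",np.degrees(np.arctan2(-R[0,1],R[1,1])-YAW),"F jig",f,"gap",s["finger_gap"],"q",s["joint_positions"])
    return s
def to(J):
    s=st();dp=toworld(np.array(J,float))-s["tcp_pos"];print("need tool cm",s["eef_rot"].T@dp*100)
E
python3 -c "
from h import *
to([.135,.13,.14])"
```

```text
t 1.7 tcp jig [-0.1186 -0.1163  0.2314] w [ 0.463  -0.1644  0.2314] yaw of y rel jig deg -0.42893505686404815 F jig [ 0.7285 -1.1504  0.0783] gap 0.00016720308398464955 q [ 0.0696 -0.2546 -0.1866 -0.001  -1.6357 -1.3826]
need tool cm [ 9.2281 24.8174 25.1465]
```

Call:
{"op": "play_rows", "data": {"rows": [[0,0,4.2,4.4,0],[0,0,4.2,4.4,0],[0,0,4.2,4.4,0],[0,0,4.2,4.4,0],[0,0,4.2,4.4,0],[0,0,4.1,4.0,0],[0,0,0,0,0],[0,0,0,0,0]]}}

```text
t: 2.7
tcp_pos: [0.6546, 0.1581, 0.2312]
eef_rot: [[0.003, -0.26, 0.966], [-0.0, 0.966, 0.26], [-1.0, -0.001, 0.003]]
ft_force: [-0.2, -0.5, 0.3]
finger_gap: -0.0001
```

```bash
python3 -c "
from h import *
to([.135,.13,.14])"
```

```text
t 2.7 tcp jig [0.1508 0.1447 0.2312] w [0.6546 0.1581 0.2312] yaw of y rel jig deg -0.10933242962792822 F jig [-0.2839 -0.4294  0.349 ] gap -7.631961844519032e-05 q [ 0.5341  0.2339  0.2968  0.0018 -1.6311 -1.8414]
need tool cm [ 9.1133 -1.46   -1.6017]
```

Call:
{"op": "play_rows", "data": {"rows": [[0,4.0,-0.7,-0.8,0],[0,4.0,-0.7,-0.8,0],[0,0,0,0,0],[0,0,0,-1.5,0],[0,0,0,-1.5,0],[0,0,0,-1.0,0],[0,0,0,-1.0,0],[0,0,0,0,0]]}}

```text
t: 3.7
tcp_pos: [0.596, 0.1228, 0.1628]
eef_rot: [[0.022, -0.255, 0.967], [0.006, 0.967, 0.255], [-1.0, -0.0, 0.022]]
ft_force: [-0.1, -0.4, 0.8]
finger_gap: -0.0002
```

```bash
python3 -c "
from h import *
to([.054,.13,.150])"
```

```text
t 3.7 tcp jig [0.085  0.1259 0.1628] w [0.596  0.1228 0.1628] yaw of y rel jig deg -0.4001369367698271 F jig [-0.1884 -0.3642  0.8393] gap -0.0001641514700220794 q [ 0.5357  0.0454 -0.0364  0.0062 -1.4676 -1.8488]
need tool cm [ 1.2112  0.3836 -3.1322]
```

Call:
{"op": "play_rows", "data": {"rows": [[0,0.8,0.2,0,0],[0,0.3,0.2,-1.2,0],[0,0.2,0,-1.5,0],[0,0.6,0,-1.5,0],[0,0.9,0,-1.5,0],[0,1.0,0,-1.0,0],[0,0,0,0,0],[0,0,0,0,0]]}}

```text
t: 4.7
tcp_pos: [0.5278, 0.109, 0.1214]
eef_rot: [[0.022, -0.256, 0.966], [0.003, 0.967, 0.256], [-1.0, -0.002, 0.022]]
ft_force: [-0.2, -0.4, 0.3]
finger_gap: 0.0005
```

```bash
python3 -c "
from h import *
to([.002,.13,.110])
im,d=manip.snapshot('side');cv2.imwrite('pics/side1.png',im)"
```

```text
t 4.7 tcp jig [0.0156 0.1305 0.1214] w [0.5278 0.109  0.1214] yaw of y rel jig deg -0.3710141498517427 F jig [-0.3466 -0.3514  0.3266] gap 0.00045313706211656563 q [ 0.5833 -0.1298 -0.283   0.0096 -1.3971 -1.8968]
need tool cm [ 1.1113 -0.0518 -1.3841]
```

View pics/side1.png

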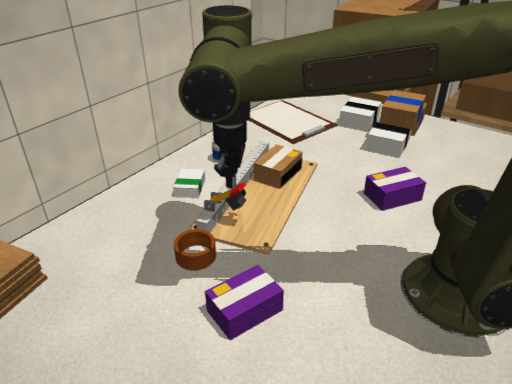

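The side view shows the flag about halfway down, with its red tab at (238,188) just under the fingertips. I'll keep lowering it.

Call:
{"op": "play_rows", "data": {"rows": [[0,0.8,0,-0.8,0],[0,0.9,0,-0.7,0],[0,0.9,0,-0.5,0],[0,0.7,0,-0.3,0],[0,0.5,0,0,0],[0,0.4,0,0,0],[0,0.3,0,0,0],[0,0,0,0,0]]}}

```text
t: 5.75
tcp_pos: [0.5057, 0.1029, 0.0733]
eef_rot: [[0.022, -0.256, 0.966], [0.003, 0.967, 0.256], [-1.0, -0.003, 0.022]]
ft_force: [-0.1, 0.3, 1.2]
finger_gap: 0.0002
```

```bash
python3 -c "
from h import *
to([-.013,.13,.078])"
```

```text
t 5.75 tcp jig [-0.0074  0.1304  0.0733] w [0.5057 0.1029 0.0733] yaw of y rel jig deg -0.3821514562285521 F jig [-0.0446  0.3403  1.2287] gap 0.0001553023197126471 q [ 0.5987 -0.1698 -0.4079  0.0104 -1.3126 -1.9134]
need tool cm [-0.4845 -0.0476 -0.549 ]
```

Call:
{"op": "play_rows", "data": {"rows": [[0,0.2,0,-0.3,0],[0,0.2,0,-0.2,0],[0,0.2,0,0,0],[0,0.2,0,0,0],[0,0.2,0,0,0],[0,0.2,0,0,0],[0,0,0,0,0],[0,0,0,0,0]]}}

```text
t: 6.75
tcp_pos: [0.5053, 0.1029, 0.0734]
eef_rot: [[0.037, -0.258, 0.966], [0.006, 0.966, 0.258], [-0.999, -0.004, 0.037]]
ft_force: [0.0, -0.7, 0.7]
finger_gap: 0.0
```

```bash
python3 -c "
from h import *
st()
for n in('side','top'):
  im,d=manip.snapshot(n);cv2.imwrite(f'pics/{n}2.png',im)
  if n=='side': x=cv2.resize(im[130:290,150:330],None,fx=4,fy=4); cv2.imwrite('pics/side2z.png',x[:600])
"
```

```text
t 6.75 tcp jig [-0.0078  0.1305  0.0734] w [0.5053 0.1029 0.0734] yaw of y rel jig deg -0.26377887107022346 F jig [-0.175  -0.7231  0.684 ] gap 4.51620573894798e-05 q [ 0.6034 -0.186  -0.4241  0.0165 -1.2987 -1.9177]
```

View pics/side2z.png

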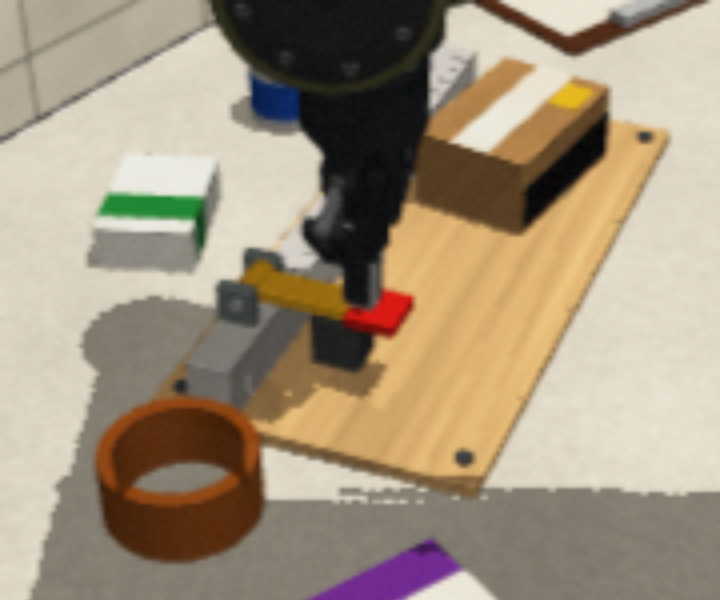

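Call:
{"op": "play_rows", "data": {"rows": [[0,0.2,0,-0.3,0],[0,0.2,0,-0.3,0],[0,0.2,0,-0.2,0],[0,0.2,0,0,0],[0,0.2,0,0,0],[0,0.3,0,0,0],[0,0.3,0,0,0],[0,0.3,0,0,0]]}}

```text
t: 7.85
tcp_pos: [0.5045, 0.1026, 0.0731]
eef_rot: [[0.058, -0.261, 0.964], [0.009, 0.965, 0.261], [-0.998, -0.006, 0.058]]
ft_force: [-12.7, 0.1, 20.1]
finger_gap: -0.0002
```

```bash
python3 -c "
from h import *
st()
"
```

```text
t 7.85 tcp jig [-0.0086  0.1304  0.0731] w [0.5045 0.1026 0.0731] yaw of y rel jig deg -0.0593100282174455 F jig [-12.2111   3.4528  20.1251] gap -0.00015718763235848172 q [ 0.611  -0.2093 -0.4491  0.0271 -1.2784 -1.9245]
```

Call:
{"op": "play_rows", "data": {"rows": [[0,-2.5,0,0,0],[0,-3.0,0,0,0],[100,0,-5.0,-1.5,0],[100,0,-5.0,-2.5,0],[100,0,-5.0,-2.5,0],[100,0,-5.0,-2.5,0],[100,0,-5.0,-2.5,0],[100,0,0,0,0]]}}

```text
t: 8.85
tcp_pos: [0.4513, -0.1768, 0.1211]
eef_rot: [[0.052, -0.263, 0.963], [0.009, 0.965, 0.263], [-0.999, -0.005, 0.053]]
ft_force: [0.5, 1.2, -0.5]
finger_gap: 0.0855
```

```bash
python3 -c "
from h import *
to([-.115,-.131,.02])
for n in('side','top'):
  im,d=manip.snapshot(n);cv2.imwrite(f'pics/{n}3.png',im);np.save(f'pics/{n}3.npy',d)
  J=tojig(cloud(n,d))
  hsv=cv2.cvtColor(im,cv2.COLOR_BGR2HSV)
  m=(abs(J[...,1]-.13)<.011)&(J[...,0]>-.045)&(J[...,0]<.05)&(J[...,2]>.06)&(J[...,2]<.09)
  P=J[m]; 
  for a in range(-40,50,15):
    q=P[abs(P[:,0]*1000-a)<7]; print(n,a,len(q),np.median(q[:,2]) if len(q) else 0)
x=cv2.resize(manip.snapshot('side')[0][130:280,150:330],None,fx=4,fy=4); cv2.imwrite('pics/side3z.png',x)
"
```

```text
t 8.85 tcp jig [-0.1332 -0.1253  0.1211] w [ 0.4513 -0.1768  0.1211] yaw of y rel jig deg 0.071841080355516 F jig [ 0.8235  1.0386 -0.4722] gap 0.08552803604477849 q [ 0.0388 -0.3085 -0.4288 -0.0069 -1.3977 -1.3419]
need tool cm [10.1972 -0.5223  1.2792]
side -40 20 0.0720049056484652
side -25 30 0.07313865409644174
side -10 31 0.07326180502114121
side 5 33 0.0736523019754274
side 20 32 0.07255494667221693
side 35 33 0.07297467825741387
top -40 0 0
top -25 0 0
top -10 7 0.07300022587268148
top 5 33 0.07244002984481909
top 20 33 0.0726663367199676
top 35 32 0.07311839920609081
```

View pics/side3z.png

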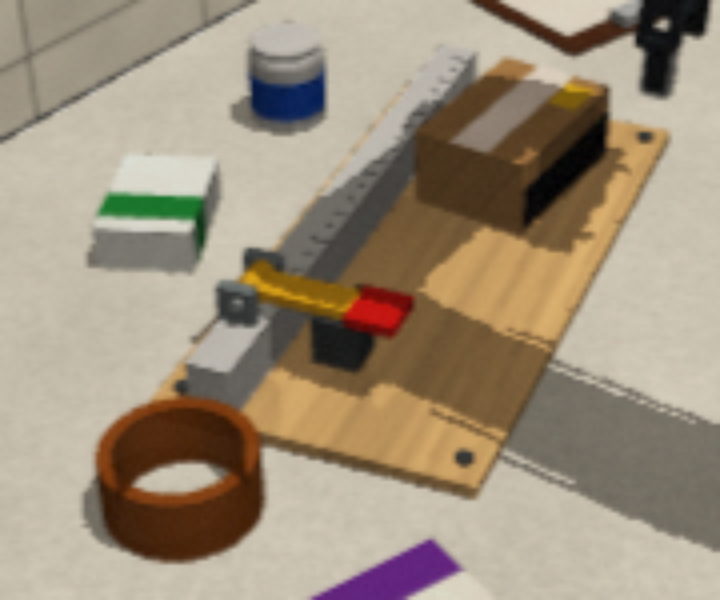

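The flag is level: its top is at 73 mm along the whole arm, in both cameras. I'll go down beside the carton.

Call:
{"op": "play_rows", "data": {"rows": [[100,3.5,-0.5,0,0],[100,3.5,0,0,0],[100,2.5,0,0,0],[100,0.6,0,0,0],[100,0.2,0,1.0,0],[100,0,0,1.0,0],[100,0,0,0,0],[100,0,0,0,0]]}}

```text
t: 10.0
tcp_pos: [0.4851, -0.165, 0.0209]
eef_rot: [[0.06, -0.28, 0.958], [0.01, 0.96, 0.28], [-0.998, -0.007, 0.06]]
ft_force: [0.4, -0.3, -0.2]
finger_gap: 0.0854
```

```bash
python3 -c "
from h import *
to([-.051,-.131,.022])
"
```

```text
t 10.0 tcp jig [-0.0975 -0.1227  0.0209] w [ 0.4851 -0.165   0.0209] yaw of y rel jig deg 1.054065595501016 F jig [ 0.3402 -0.4231 -0.2357] gap 0.08541919403232352 q [ 0.0614 -0.1699 -0.502  -0.0065 -1.1786 -1.346 ]
need tool cm [ 0.1768 -0.917   4.628 ]
```

Call:
{"op": "play_rows", "data": {"rows": [[100,0,-0.7,0.5,0.018],[100,0,0,0.9,0],[100,0,0,0.9,0],[100,0,0,0.8,0],[100,0,0,0.8,0],[100,0,0,0.4,0],[100,0,0,0.2,0],[100,0,0,0.1,0]]}}

```text
t: 11.0
tcp_pos: [0.5336, -0.1599, 0.0237]
eef_rot: [[0.057, -0.26, 0.964], [0.009, 0.965, 0.26], [-0.998, -0.006, 0.058]]
ft_force: [-1.8, -1.0, 0.5]
finger_gap: 0.0854
```

```bash
cat >> h.py <<'E'
def carton(n,tag):
    im,d=manip.snapshot(n);cv2.imwrite(f'pics/{n}{tag}.png',im);np.save(f'pics/{n}{tag}.npy',d)
    J=tojig(cloud(n,d));hsv=cv2.cvtColor(im,cv2.COLOR_BGR2HSV)
    m=(abs(J[...,2]-.072)<.005)&(J[...,0]>-.12)&(J[...,0]<.06)&(J[...,1]<.113)&(J[...,1]>-.24)
    k,l,s,_=cv2.connectedComponentsWithStats(m.astype(np.uint8));i=1+np.argmax(s[1:,4])
    P=J[l==i];print(n,"carton",len(P),cv2.minAreaRect((P[:,:2]*1000).astype(np.float32)),"x",np.percentile(P[:,0],[.5,99.5]),"y",np.percentile(P[:,1],[.5,99.5]),"z",np.median(P[:,2]))
E
python3 -c "
from h import *
to([-.051,-.131,.022])
carton('side',4);carton('top',4)
"
```

```text
t 11.0 tcp jig [-0.0493 -0.1305  0.0237] w [ 0.5336 -0.1599  0.0237] yaw of y rel jig deg -0.10169772793966209 F jig [-1.959  -0.4807  0.5356] gap 0.08538141047282943 q [ 0.0658 -0.0452 -0.3824 -0.0058 -1.1758 -1.3708]
need tool cm [ 0.161  -0.0458 -0.1757]
side carton 618 ((-9.06060791015625, -122.88418579101562), (136.43528747558594, 113.76004791259766), 89.13004302978516) x [-0.0641  0.0472] y [-0.1881 -0.0556] z 0.07223144051530514
top carton 271 ((32.86902618408203, -124.80376434326172), (130.50938415527344, 32.3071403503418), 89.45123291015625) x [0.017  0.0489] y [-0.189  -0.0621] z 0.07182355993789524
```

View pics/side4.png

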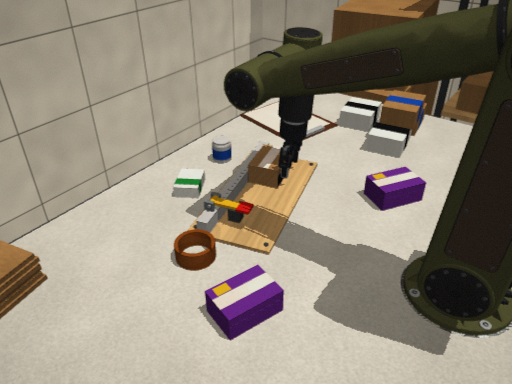

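Call:
{"op": "play_rows", "data": {"rows": [[100,0,0,0.2,0],[100,0,0,0.2,0],[100,0,0,0.2,0],[100,0,0,0.2,0],[100,0,0,-1.0,0],[100,0,0,-1.5,0],[100,0,-1.0,-2.0,0],[100,0,-1.0,0,0]]}}

```text
t: 12.1
tcp_pos: [0.495, -0.1919, 0.0224]
eef_rot: [[0.047, -0.262, 0.964], [0.007, 0.965, 0.262], [-0.999, -0.005, 0.047]]
ft_force: [0.6, -1.0, -0.3]
finger_gap: 0.0854
```

```bash
python3 -c "
from h import *
to([.0,-.24,.03])
carton('side',5);carton('top',5)
"
```

```text
t 12.1 tcp jig [-0.0949 -0.1513  0.0224] w [ 0.495  -0.1919  0.0224] yaw of y rel jig deg -0.03237518766182885 F jig [ 0.2955 -1.1041 -0.2881] gap 0.08543878121546757 q [ 0.0045 -0.1059 -0.441  -0.0075 -1.189  -1.3078]
need tool cm [-0.2641 -8.8733  9.5225]
side carton 752 ((2.71539306640625, -123.18986511230469), (91.58846282958984, 136.82302856445312), 0.4853801727294922) x [-0.0419  0.0475] y [-0.1885 -0.057 ] z 0.07211188346787677
top carton 831 ((10.883052825927734, -124.66425323486328), (131.56268310546875, 79.3734359741211), 89.09121704101562) x [-0.0263  0.0499] y [-0.1893 -0.0601] z 0.07205980609581165
```

Call:
{"op": "play_rows", "data": {"rows": [[50,-2.8,-2.5,0,-0.1745],[50,-2.8,-2.5,-0.4,-0.1745],[50,-2.8,-2.3,-0.9,-0.1745],[50,0,0,0,-0.1745],[50,0,0,0,-0.1745],[50,0,0,0,-0.1745],[50,0,0,0,-0.1745],[50,0,0,0,-0.1745]]}}

```text
t: 13.2
tcp_pos: [0.5144, -0.2692, 0.1091]
eef_rot: [[0.048, -0.99, -0.132], [0.006, -0.131, 0.991], [-0.999, -0.048, -0.0]]
ft_force: [-0.3, 0.3, 0.6]
finger_gap: 0.0427
```

```bash
python3 -c "
from h import *
to([.003,-.232,.1])
"
```

```text
t 13.2 tcp jig [-0.0965 -0.231   0.1091] w [ 0.5144 -0.2692  0.1091] yaw of y rel jig deg 82.35890989600787 F jig [-0.2539  0.3665  0.5809] gap 0.042675440738507195 q [-0.145  -0.0266 -0.2009 -0.0133 -1.3503  0.2796]
need tool cm [ 1.3789 -9.8186  1.219 ]
```

Call:
{"op": "play_rows", "data": {"rows": [[50,0,0,0,-0.133],[50,0,-3.3,0,0],[50,0,-3.3,0,0],[50,0.5,-3.3,0,0],[50,2.5,0,0,0],[50,2.5,0,0,0],[50,2.0,0,0,0],[50,0,0,0,0]]}}

```text
t: 14.2
tcp_pos: [0.6192, -0.2424, 0.0358]
eef_rot: [[0.049, -0.962, -0.267], [0.006, -0.267, 0.964], [-0.999, -0.049, -0.008]]
ft_force: [-0.2, -0.1, 0.7]
finger_gap: 0.0429
```

```bash
python3 -c "
from h import *
to([.003,-.202,.030])
carton('side',6)
"
```

```text
t 14.2 tcp jig [ 0.0116 -0.2326  0.0358] w [ 0.6192 -0.2424  0.0358] yaw of y rel jig deg 90.3059867282429 F jig [-0.2246 -0.0515  0.7488] gap 0.042862806683706726 q [-0.0783  0.2324 -0.0601 -0.01   -1.23    0.3518]
need tool cm [0.5157 0.8748 3.0682]
side carton 755 ((3.0768814086914062, -121.08293151855469), (91.21471405029297, 135.34725952148438), 0.5128970146179199) x [-0.0419  0.0482] y [-0.1878 -0.0557] z 0.07218458981006082
```

View pics/side6.png

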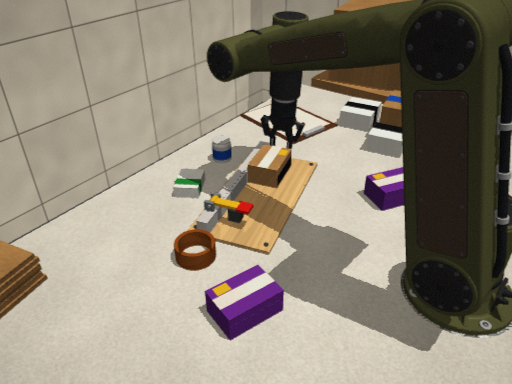

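Call:
{"op": "play_rows", "data": {"rows": [[50,0.5,1.1,1.0,0.005],[50,0,0,1.2,0],[50,0,0,1.0,0],[50,0,0,1.0,0],[50,0,0,1.0,0],[50,0,0,1.0,0],[50,0,0,1.0,0],[50,0,0,1.0,0]]}}

```text
t: 15.25
tcp_pos: [0.5896, -0.1638, 0.0365]
eef_rot: [[0.058, -0.963, -0.262], [0.001, -0.262, 0.965], [-0.998, -0.056, -0.014]]
ft_force: [0.6, -2.5, -0.2]
finger_gap: 0.0429
```

```bash
python3 -c "
from h import *
to([.003,-.080,.030])
carton('side',7)
"
```

```text
t 15.25 tcp jig [ 0.0036 -0.149   0.0365] w [ 0.5896 -0.1638  0.0365] yaw of y rel jig deg 90.03600799128115 F jig [-0.1116 -2.5712 -0.1633] gap 0.04290609329897949 q [ 0.0571  0.0862 -0.2273  0.0022 -1.1991  0.2077]
need tool cm [0.5448 0.094  6.9074]
side carton 845 ((3.0628204345703125, -81.54560089111328), (156.8914794921875, 91.6786117553711), 89.4776382446289) x [-0.0417  0.0476] y [-0.1474 -0.0049] z 0.07220552877654489
```

Call:
{"op": "play_rows", "data": {"rows": [[50,0.2,0,0.9,0],[50,0.2,0,0.9,0],[50,0.1,0,0.9,0],[50,0,0,0.9,0],[50,0,0,0.9,0],[50,0,0,0.9,0],[50,0,0,0.8,0],[50,0,0,0.5,0]]}}

```text
t: 16.3
tcp_pos: [0.5725, -0.096, 0.0333]
eef_rot: [[0.063, -0.963, -0.262], [-0.002, -0.263, 0.965], [-0.998, -0.06, -0.019]]
ft_force: [0.2, -3.9, 2.5]
finger_gap: 0.0429
```

```bash
python3 -c "
from h import *
to([.003,-.070,.030])
carton('side',8);carton('top',8)
x=cv2.resize(cv2.imread('pics/side8.png')[130:280,170:350],None,fx=4,fy=4); cv2.imwrite('pics/side8z.png',x)
"
```

```text
t 16.3 tcp jig [ 0.005  -0.0791  0.0333] w [ 0.5725 -0.096   0.0333] yaw of y rel jig deg 90.0682730631931 F jig [-0.8751 -3.8326  2.4963] gap 0.042888643346249554 q [ 0.1879  0.0006 -0.3266  0.015  -1.1825  0.0727]
need tool cm [0.2971 0.2172 0.9133]
side carton 956 ((4.052864074707031, -10.901657104492188), (154.73687744140625, 92.297119140625), 89.48576354980469) x [-0.0417  0.0484] y [-0.077   0.0658] z 0.07213680031443
top carton 169 ((-32.66944122314453, -4.0929107666015625), (131.4860076904297, 16.521713256835938), 88.78553009033203) x [-0.0404 -0.024 ] y [-0.0678  0.061 ] z 0.07148705023501813
```

View pics/side8z.png

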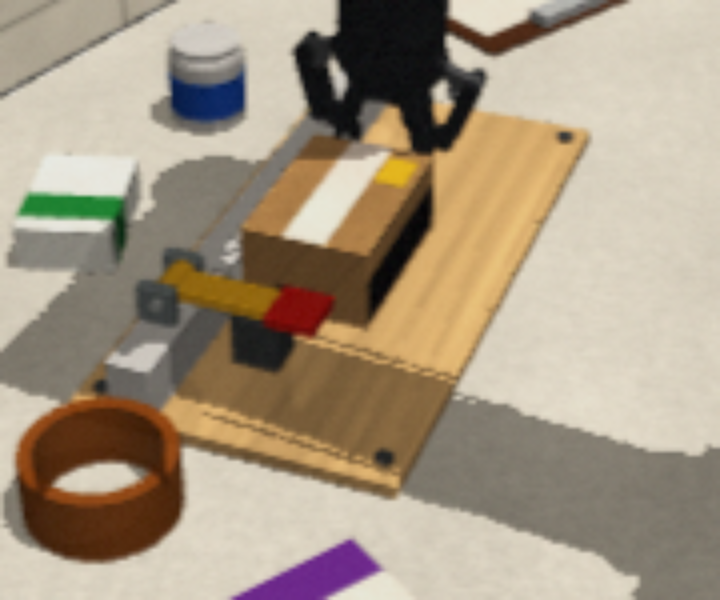

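Call:
{"op": "play_rows", "data": {"rows": [[50,0.1,0,0.3,0],[50,0,0,0.3,0],[50,0,0,0.3,0],[50,0,0,0.3,0],[50,0,0,0.2,0],[50,0,0,0.2,0],[50,0,0,0.2,0],[50,0,0,0.2,0]]}}

```text
t: 17.4
tcp_pos: [0.5677, -0.0775, 0.0332]
eef_rot: [[0.063, -0.963, -0.262], [-0.005, -0.262, 0.965], [-0.998, -0.06, -0.021]]
ft_force: [-0.3, -4.2, 3.8]
finger_gap: 0.0424
```

```bash
python3 -c "
from h import *
st()"
```

```text
t 17.4 tcp jig [ 0.0051 -0.06    0.0332] w [ 0.5677 -0.0775  0.0332] yaw of y rel jig deg 90.04335305603382 F jig [-1.4358 -4.0078  3.7971] gap 0.04238295810136875 q [ 0.2264 -0.021  -0.3501  0.0203 -1.1809  0.0319]
```

Call:
{"op": "play_rows", "data": {"rows": [[50,0,0,0.2,0],[50,0,0,0.2,0],[50,0,0,0.2,0],[50,0,0,0.15,0],[50,0,0,0.15,0],[50,0,0,0.15,0],[50,0,0,0.15,0],[50,0,0,0.15,0]]}}

```text
t: 18.4
tcp_pos: [0.5643, -0.0654, 0.0332]
eef_rot: [[0.064, -0.963, -0.261], [-0.008, -0.262, 0.965], [-0.998, -0.06, -0.024]]
ft_force: [2.3, -11.0, 2.1]
finger_gap: 0.0424
```

```bash
python3 -c "
from h import *
st()"
```

```text
t 18.4 tcp jig [ 0.0051 -0.0474  0.0332] w [ 0.5643 -0.0654  0.0332] yaw of y rel jig deg 90.0303357273401 F jig [ -0.6932 -11.2167   2.1178] gap 0.042413957371825156 q [ 0.2531 -0.0354 -0.366   0.0255 -1.1798  0.003 ]
```

Call:
{"op": "play_rows", "data": {"rows": [[50,0,0,0.1,0],[50,0,0,0.1,0],[50,0,0,0.1,0],[50,0,0,0.1,0],[50,0,0,0.1,0],[50,0,0,0.1,0],[50,0,0,0.1,0],[50,0,0,0.1,0]]}}

```text
t: 19.4
tcp_pos: [0.5642, -0.0658, 0.0334]
eef_rot: [[0.069, -0.964, -0.258], [-0.021, -0.26, 0.965], [-0.997, -0.061, -0.038]]
ft_force: [2.6, -10.2, 2.4]
finger_gap: 0.0425
```

```bash
python3 -c "
from h import *
st()"
```

```text
t 19.4 tcp jig [ 0.0049 -0.0477  0.0334] w [ 0.5642 -0.0658  0.0334] yaw of y rel jig deg 89.90345604366144 F jig [ -0.1608 -10.562    2.4248] gap 0.04245247314960263 q [ 0.2616 -0.0408 -0.3767  0.041  -1.1742 -0.0138]
```

Call:
{"op": "play_rows", "data": {"rows": [[50,0,0,0.13,0],[50,0,0,0.13,0],[50,0,0,0.13,0],[50,0,0,0.13,0],[50,0,0,0.13,0],[50,0,0,0.13,0],[50,0,0,0.13,0],[50,0,0,0.13,0]]}}

```text
t: 20.4
tcp_pos: [0.5634, -0.0661, 0.0336]
eef_rot: [[0.072, -0.965, -0.254], [-0.037, -0.257, 0.966], [-0.997, -0.06, -0.055]]
ft_force: [3.5, -11.5, 1.9]
finger_gap: 0.0425
```

```bash
python3 -c "
from h import *
st()"
```

```text
t 20.4 tcp jig [ 0.004  -0.0478  0.0336] w [ 0.5634 -0.0661  0.0336] yaw of y rel jig deg 89.71470853718262 F jig [  0.3487 -11.9783   1.9028] gap 0.04253120716256427 q [ 0.2726 -0.0478 -0.3904  0.0602 -1.1693 -0.0358]
```

Call:
{"op": "play_rows", "data": {"rows": [[50,0,0,0.16,0],[50,0,0,0.16,0],[50,0,0,0.16,0],[50,0,0,0.16,0],[50,0,0,0.16,0],[50,0,0,0.16,0],[50,0,0,0.16,0],[50,0,0,0.16,0]]}}

```text
t: 21.4
tcp_pos: [0.5624, -0.0664, 0.0341]
eef_rot: [[0.076, -0.966, -0.247], [-0.057, -0.252, 0.966], [-0.995, -0.06, -0.074]]
ft_force: [3.5, -12.7, 1.6]
finger_gap: 0.0428
```

```bash
python3 -c "
from h import *
st();carton('side',9)
x=cv2.resize(cv2.imread('pics/side9.png')[130:280,150:330],None,fx=4,fy=4); cv2.imwrite('pics/side9z.png',x)"
```

```text
t 21.4 tcp jig [ 0.003  -0.0479  0.0341] w [ 0.5624 -0.0664  0.0341] yaw of y rel jig deg 89.41283590041802 F jig [  0.0191 -13.202    1.6268] gap 0.04281624832271079 q [ 0.2858 -0.0563 -0.4065  0.0832 -1.1644 -0.0638]
side carton 1019 ((1.9438323974609375, 23.596492767333984), (153.5355224609375, 91.8438491821289), 89.33628845214844) x [-0.0429  0.0472] y [-0.0418  0.0988] z 0.07226497546801573
```

View pics/side9z.png

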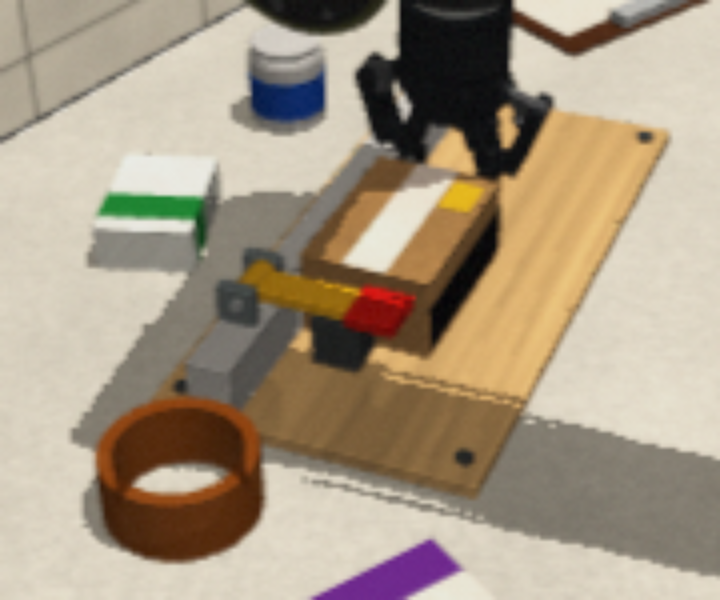

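Call:
{"op": "play_rows", "data": {"rows": [[50,0,0,0,0],[50,0,0,-0.1,0],[50,0,0,-0.1,0],[50,0,0,-0.15,0],[50,0,0,-0.15,0],[50,0,0,-0.2,0],[50,0,0,-0.3,0],[50,0,0,-0.5,0]]}}

```text
t: 22.45
tcp_pos: [0.5651, -0.0794, 0.0322]
eef_rot: [[0.074, -0.966, -0.248], [-0.053, -0.252, 0.966], [-0.996, -0.058, -0.07]]
ft_force: [1.1, 0.5, -0.7]
finger_gap: 0.0426
```

Call:
{"op": "play_rows", "data": {"rows": [[50,0,0,-1.0,0],[50,0,0,-2.0,0],[50,0,0,-3.0,0],[50,-1.0,0,-3.0,0],[50,-3.0,0,-2.0,0],[50,-3.0,0,-2.0,0],[50,-2.0,0,0,0],[50,0,0,0,0]]}}

```text
t: 23.45
tcp_pos: [0.5905, -0.2097, 0.1311]
eef_rot: [[0.069, -0.967, -0.245], [-0.054, -0.249, 0.967], [-0.996, -0.053, -0.069]]
ft_force: [0.7, -1.2, 0.3]
finger_gap: 0.0431
```

```bash
python3 -c "
from h import *
st();carton('side',10);carton('top',10)
x=cv2.resize(cv2.imread('pics/side10.png')[130:280,150:330],None,fx=4,fy=4); cv2.imwrite('pics/side10z.png',x)
x=cv2.resize(cv2.imread('pics/top10.png')[110:250,190:380],None,fx=4,fy=4); cv2.imwrite('pics/top10z.png',x)
im=cv2.imread('pics/top10.png')
for n in('top','side'):
  J=tojig(cloud(n,np.load(f'pics/{n}10.npy')))
  m=(abs(J[...,2]-.072)<.004)&(J[...,0]>-.06)&(J[...,0]<.0495)
  for y in (-.03,-.01,.01,.03,.05,.07,.085):
    q=J[m&(abs(J[...,1]-y)<.008)];print(n,y,np.percentile(q[:,0],[1,99]))"
```

```text
t 23.45 tcp jig [-0.0075 -0.1935  0.1311] w [ 0.5905 -0.2097  0.1311] yaw of y rel jig deg 89.23644505580447 F jig [ 0.3831 -1.3633  0.3184] gap 0.04310768932710468 q [ 0.0092  0.0466 -0.1129  0.056  -1.343   0.2302]
side carton 993 ((2.2486228942871094, 28.998779296875), (136.38182067871094, 91.69284057617188), 88.47745513916016) x [-0.0428  0.0476] y [-0.0374  0.0951] z 0.07217515230670574
top carton 80 ((7.463504791259766, 85.29838562011719), (12.66873550415039, 83.0610580444336), 89.0003662109375) x [-0.0326  0.0486] y [0.0785 0.0918] z 0.07213498199695965Traceback (most recent call last):
  File "<string>", line 11, in <module>
    q=J[m&(abs(J[...,1]-y)<.008)];print(n,y,np.percentile(q[:,0],[1,99]))
                                            ~~~~~~~~~~~~~^^^^^^^^^^^^^^^
    return _quantile_unchecked(
        a, q, axis, out, overwrite_input, method, keepdims, weights)
    return _ureduce(a,
                    func=_quantile_ureduce_func,
    ...<5 lines>...
                    overwrite_input=overwrite_input,
                    method=method)
    r = func(a, **kwargs)
    result = _quantile(arr,
                       quantiles=q,
    ...<2 lines>...
                       out=out,
                       weights=wgt)
    slices_having_nans = np.isnan(arr[-1, ...])
                                  ~~~^^^^^^^^^
IndexError: index -1 is out of bounds for axis 0 with size 0
```

View pics/side10z.png

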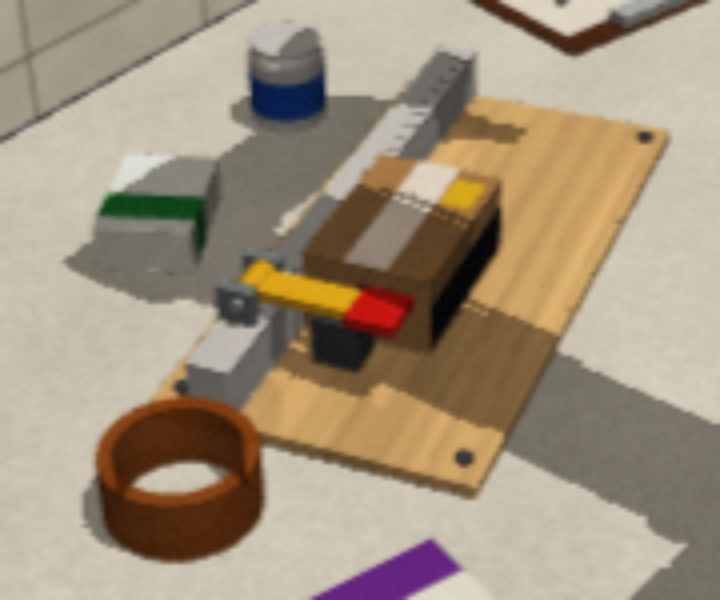

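View pics/top10z.png

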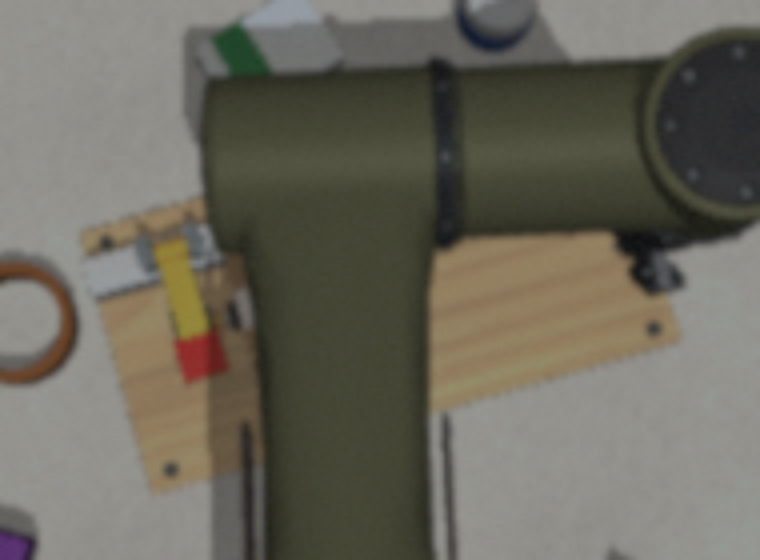

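Call:
{"op": "play_rows", "data": {"rows": [[50,-0.5,2.0,-5.5,0],[50,0,2.0,-5.5,0],[50,0,5.4,-2.5,0],[50,0,5.4,-2.5,0],[50,0,5.4,-2.5,0],[50,0,5.4,0,0],[50,0,0,0,0],[50,0,0,0,0]]}}

```text
t: 24.55
tcp_pos: [0.378, -0.4548, 0.1179]
eef_rot: [[0.047, -0.967, -0.252], [-0.042, -0.254, 0.966], [-0.998, -0.035, -0.053]]
ft_force: [0.8, 0.6, 0.8]
finger_gap: 0.0428
```

```bash
python3 -c "
from h import *
st();carton('side',11);carton('top',11)
x=cv2.resize(cv2.imread('pics/top11.png')[110:250,190:380],None,fx=4,fy=4); cv2.imwrite('pics/top11z.png',x)
for n in('top','side'):
  J=tojig(cloud(n,np.load(f'pics/{n}11.npy')))
  m=(abs(J[...,2]-.072)<.004)&(J[...,0]>-.06)&(J[...,0]<.055)
  for y in (-.03,-.01,.01,.03,.05,.07,.085):
    q=J[m&(abs(J[...,1]-y)<.008)];
    if len(q)>9:print(n,y,np.percentile(q[:,0],[1,99]))"
```

```text
t 24.55 tcp jig [-0.2769 -0.3743  0.1179] w [ 0.378  -0.4548  0.1179] yaw of y rel jig deg 89.50767016811255 F jig [0.9343 0.3283 0.8025] gap 0.04275948790963822 q [-0.5311 -0.0232 -0.1911  0.0126 -1.341   0.7844]
side carton 988 ((2.755718231201172, 28.791946411132812), (91.47172546386719, 134.24208068847656), 0.024026475846767426) x [-0.0426  0.0474] y [-0.0365  0.0949] z 0.07209888599646863
top carton 1190 ((4.70343017578125, 26.538009643554688), (130.21963500976562, 90.196044921875), 89.32032012939453) x [-0.0399  0.0492] y [-0.0376  0.091 ] z 0.07196109449935686
top -0.03 [-0.0394  0.0472]
top -0.01 [-0.0402  0.0486]
top 0.01 [-0.0397  0.0478]
top 0.03 [-0.0387  0.0488]
top 0.05 [-0.039   0.0483]
top 0.07 [-0.0385  0.049 ]
top 0.085 [-0.0382  0.0491]
side -0.03 [-0.0428  0.0472]
side -0.01 [-0.0423  0.0455]
side 0.01 [-0.0411  0.0467]
side 0.03 [-0.0414  0.047 ]
side 0.05 [-0.0409  0.0469]
side 0.07 [-0.0415  0.0466]
side 0.085 [-0.0417  0.0469]
```

View pics/top11z.png

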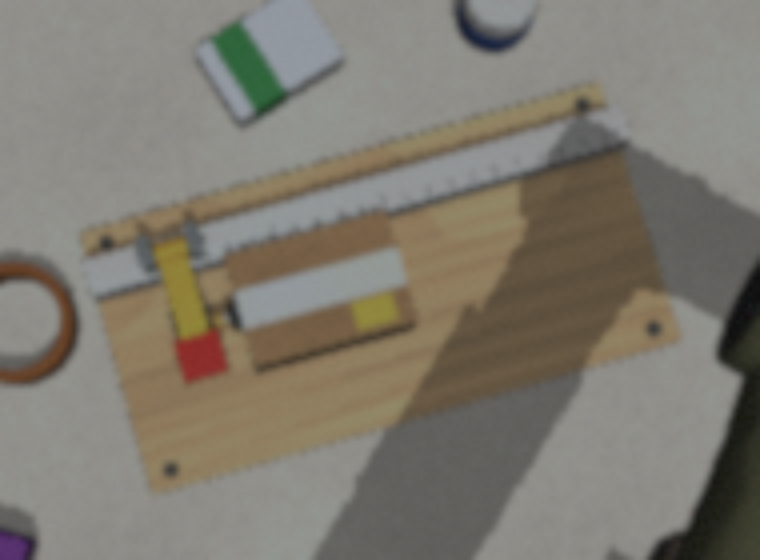

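```bash
python3 -c "
from h import *
def warp(n,z,tag):
  im=cv2.cvtColor(cv2.imread(f'pics/{n}{tag}.png'),cv2.COLOR_BGR2GRAY)
  xs=np.arange(-.07,.1,.00025);ys=np.arange(-.22,.12,.001)
  c=manip.get_calibration(n);X,Y=np.meshgrid(xs,ys,indexing='ij')
  P=toworld(np.stack([X,Y,0*X+z],-1));q=P@c['view'][:3,:3].T+c['view'][:3,3];q=q@c['K'].T
  m=(q[...,:2]/q[...,2:]).astype(np.float32)
  return xs,ys,cv2.GaussianBlur(cv2.remap(im,m[...,0],m[...,1],cv2.INTER_CUBIC).astype(np.float32),(1,9),0,sigmaX=.1,sigmaY=4)
def edge(n,z,x0,x1,y0,y1,sgn,tag):
  xs,ys,w=warp(n,z,tag);g=np.gradient(w,axis=0)*sgn
  i=(xs>=x0)&(xs<=x1);out=[]
  for j in np.where((ys>=y0)&(ys<=y1))[0]:
    gg=np.clip(g[i,j],0,None)**2; out.append((ys[j],(gg*xs[i]).sum()/gg.sum()))
  out=np.array(out);p=np.polyfit(out[:,0],out[:,1],1);r=out[:,1]-np.polyval(p,out[:,0])
  k=abs(r)<2*r.std();p=np.polyfit(out[k,0],out[k,1],1);print(n,tag,z,(x0,x1),'slope deg',np.degrees(-p[0]),'x at mid',np.polyval(p,(y0+y1)/2),'rms',r.std())
for n in('top','side'):
  edge(n,.052,.07,.09,-.18,.08,-1,'11')
  edge(n,.052,.042,.058,-.2,-.05,1,'11')
  for s in(1,-1):
    edge(n,.072,-.02,.0,-.0,.07,s,'11');edge(n,.072,.015,.03,-.0,.07,s,'11')
  edge(n,.072,-.048,-.033,-.02,.075,1,'11')
"
```

```text
Traceback (most recent call last):
cv2.error: OpenCV(4.12.0) :-1: error: (-5:Bad argument) in function 'GaussianBlur'
> Overload resolution failed:
>  - argument for GaussianBlur() given by name ('sigmaX') and position (3)
>  - argument for GaussianBlur() given by name ('sigmaX') and position (3)
```

```bash
cat > e.py <<'E'
from h import *
def warp(n,z,tag):
  im=cv2.cvtColor(cv2.imread(f'pics/{n}{tag}.png'),cv2.COLOR_BGR2GRAY)
  xs=np.arange(-.07,.1,.00025);ys=np.arange(-.22,.12,.001)
  c=manip.get_calibration(n);X,Y=np.meshgrid(xs,ys,indexing='ij')
  P=toworld(np.stack([X,Y,0*X+z],-1));q=P@c['view'][:3,:3].T+c['view'][:3,3];q=q@c['K'].T
  m=(q[...,:2]/q[...,2:]).astype(np.float32)
  return xs,ys,cv2.GaussianBlur(cv2.remap(im,m[...,0],m[...,1],cv2.INTER_CUBIC).astype(np.float32),(1,9),.1,sigmaY=4)
def edge(n,z,x0,x1,y0,y1,sgn,tag):
  xs,ys,w=warp(n,z,tag);g=np.gradient(w,axis=0)*sgn
  i=(xs>=x0)&(xs<=x1);out=[]
  for j in np.where((ys>=y0)&(ys<=y1))[0]:
    gg=np.clip(g[i,j],0,None)**2+1e-9; out.append((ys[j],(gg*xs[i]).sum()/gg.sum()))
  out=np.array(out);p=np.polyfit(out[:,0],out[:,1],1);r=out[:,1]-np.polyval(p,out[:,0])
  k=abs(r)<=2*r.std();p=np.polyfit(out[k,0],out[k,1],1);print(n,tag,z,(x0,x1),sgn,'slope deg %.2f x mid %.4f rms %.4f'%(np.degrees(-p[0]),np.polyval(p,(y0+y1)/2),r.std()))
if __name__=='__main__':
 import sys;T=sys.argv[1]
 for n in('top','side'):
  edge(n,.052,.07,.09,-.10,.08,1,T)
  edge(n,.052,.07,.09,-.10,.08,-1,T)
  edge(n,.052,.042,.058,-.2,-.05,1,T)
  edge(n,.072,-.022,.0,-.0,.07,1,T);edge(n,.072,.01,.03,-.0,.07,-1,T)
  edge(n,.072,-.048,-.033,-.02,.075,1,T)
E
python3 e.py 11
python3 -c "
from e import *
xs,ys,w=warp('top',.072,'11');cv2.imwrite('pics/w11.png',cv2.resize(w[::-1],(680,600)))"
```

```text
top 11 0.052 (0.07, 0.09) 1 slope deg -0.00 x mid 0.0883 rms 0.0003
top 11 0.052 (0.07, 0.09) -1 slope deg -0.05 x mid 0.0815 rms 0.0003
top 11 0.052 (0.042, 0.058) 1 slope deg -0.12 x mid 0.0523 rms 0.0003
top 11 0.072 (-0.022, 0.0) 1 slope deg -0.23 x mid -0.0088 rms 0.0003
top 11 0.072 (0.01, 0.03) -1 slope deg -0.83 x mid 0.0219 rms 0.0002
top 11 0.072 (-0.048, -0.033) 1 slope deg 0.18 x mid -0.0372 rms 0.0003
side 11 0.052 (0.07, 0.09) 1 slope deg -0.02 x mid 0.0837 rms 0.0011
side 11 0.052 (0.07, 0.09) -1 slope deg 0.19 x mid 0.0787 rms 0.0015
side 11 0.052 (0.042, 0.058) 1 slope deg -0.02 x mid 0.0497 rms 0.0014
side 11 0.072 (-0.022, 0.0) 1 slope deg -0.25 x mid -0.0105 rms 0.0002
side 11 0.072 (0.01, 0.03) -1 slope deg -0.92 x mid 0.0202 rms 0.0002
side 11 0.072 (-0.048, -0.033) 1 slope deg 0.77 x mid -0.0404 rms 0.0004[ WARN:0@0.627] global loadsave.cpp:1063 imwrite_ Unsupported depth image for selected encoder is fallbacked to CV_8U.
```

View pics/w11.png

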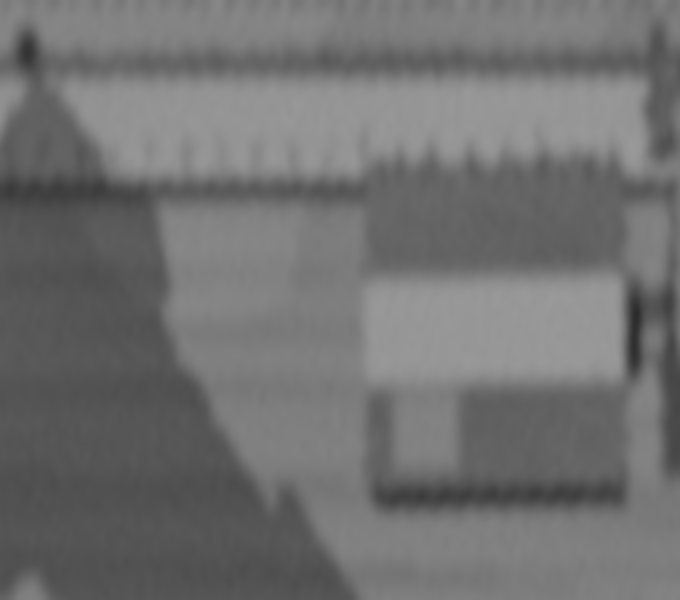

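```bash
python3 -c "
from h import *
for n in('side','top'):
  J0,J=[tojig(cloud(n,np.load(f'pics/{n}{k}.npy'))) for k in('0','11')]
  m=(abs(J[...,1]-.13)<.011)&(J[...,2]>.06)&(J[...,2]<.09)
  print(n,[float(np.round(np.median(J[m&(abs(J[...,0]-a)<.007)][:,2]),4)) for a in(-.03,-.01,.01,.03)])
# nose contact: free gap between carton front and stop seen from top
im=cv2.imread('pics/top11.png');print([tuple(int(v) for v in px('top',toworld([.005,y,.045]))) for y in(.08,.09,.1,.115)])
cv2.imwrite('pics/nose11.png',cv2.resize(im[160:215,225:300],None,fx=10,fy=10,interpolation=cv2.INTER_NEAREST))
print(st()['t'])
"
```

```text
side [0.0731, 0.0729, 0.0728, 0.0732]
top [0.0724, 0.0732, 0.073, 0.073]
[(253, 187), (250, 188), (247, 189), (242, 190)]
t 24.65 tcp jig [-0.2762 -0.3743  0.1182] w [ 0.3786 -0.4546  0.1182] yaw of y rel jig deg 89.57203517125693 F jig [ 0.0602 -0.0473 -0.2745] gap 0.04283437909129198 q [-0.53   -0.0228 -0.1902  0.0128 -1.3413  0.7844]
24.65
```

View pics/nose11.png

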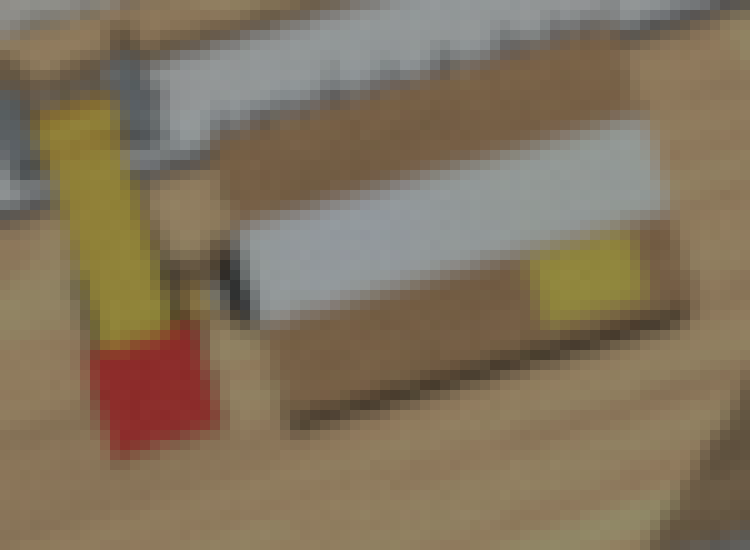

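The zoomed top view shows the black pad, at (240,285) in the crop, butting against the carton's front with no gap. The flag is level and the carton lies along the fence.

```bash
python3 -c "
from workcell import manip
print(manip.close_job())"
```

```text
the job is handed in; nothing more can be done
None
```

I flipped the flag fully down, squared the carton against the fence and pushed it into the nose, then leaned on it, backed off slowly and handed the job in at about 24.7 s.

**Lean force:** The wrist read 10.6 to 13.2 N over about 3 s. Less the carton's sliding friction, that is an estimated 8 to 11 N on the stop. No reading went over 13.2 N, but I only read the force at the end of each move, so short peaks in between went unseen.

**Last checks, before handing in:**
- **Flag:** it is level, with its top at about 73 mm along the arm in both cameras.
- **Carton:** it lies flat (top at 72 mm) and within about 0.5 mm of flush. The fitted edges disagreed on its angle by about ±0.8°, which is at the noise limit.
- **Nose contact:** the top picture shows no gap between the pad and the carton. I judged this by eye, because depth cannot resolve it to the millimetre.
- **Surroundings:** the tape roll, white box and tin look unmoved in the pictures. I did not measure their positions again. The arm stood well clear of everything.

The gripper picked up a tilt of a few degrees while pressing. I saw no effect on the result.

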